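# Hollow casting bells into the jar, lead-cored ones into the tray

### The job

The orange bells look alike, so tell them apart by their weight. Slide the shutter of the clear jar fully open, then feed every light, hollow bell through the neck into the jar, one at a time, and put every heavy, lead-cored one in the grey tray, side by side. When all are sorted, slide the shutter fully shut, and leave the other tackle where it is.

Things in the scene. Friction and masses are not known exactly. Their poses are not given: they have to be found in the camera images.
- jar_mouth (a point): Centre of the mouth (rim of the neck) of the clear jar; z up; the shutter opens along this frame's -x. Rim 198 mm above the shelf; neck inner diameter 62 mm, outer 72 mm, its straight part 34 mm long. Two green guide rails (8 mm wide, tops 8 mm above the rim) run along this frame's x at y = +-47 mm, from x = -140 to +50 mm.
- jar (a joint): Clear jar on a sprung cradle: how far it has sunk under load; 0 empty, sinks 1.67 mm per N, straight down, at most 10 mm. Body 148 mm in outside diameter up to 125 mm height, shoulder narrows to the neck at 150 mm, rim at 184 mm; walls 5 mm, inner floor 6 mm up with a low cone in its middle. Underside 14 mm above the shelf; the cradle is fixed.
- shutter (a joint): Sliding shutter over the jar's mouth: 0 = fully shut, 0.085 m = fully open at its end stop (mouth clear). An 84 x 84 mm aluminium plate, top 6 mm above the rim, that moves along the -x axis of jar_mouth with about 1.5 N of friction and stays where it is left. May start a little open.
- shutter_knob (a point): Middle of the shutter's black grip, an upright block 40 mm along the sliding direction (x axis), 18 mm across it (y axis), 34 mm high, on the middle of the plate; the middle is 23 mm above the rim's level. Moves with the shutter; above the centre of the mouth when shut.
- tray_in (a point): Centre of the inner floor (5 mm above the shelf) of a loose open grey plastic tray, 170 (x) x 210 (y) x 32 mm high outside, walls 5 mm, about 0.7 kg; inside 160 x 200 mm.
- bell_a_mid (a point): Centre (45 mm above the foot, on the axis) of an orange bell-shaped casting bell, upright, z towards the stem. 90 mm high: foot 48 mm wide to 32 mm, taper to 50 mm, then a round stem 24 mm wide to 90 mm, to grip. Bottom-heavy. All look alike: lead-cored ones weigh 0.38-0.52 kg, hollow ones 0.06-0.09 kg; only weight tells. May be absent.
- bell_b_mid (a point): Centre (45 mm above the foot, on the axis) of an orange bell-shaped casting bell, upright, z towards the stem. 90 mm high: foot 48 mm wide to 32 mm, taper to 50 mm, then a round stem 24 mm wide to 90 mm, to grip. Bottom-heavy. All look alike: lead-cored ones weigh 0.38-0.52 kg, hollow ones 0.06-0.09 kg; only weight tells. May be absent.
- bell_c_mid (a point): Centre (45 mm above the foot, on the axis) of an orange bell-shaped casting bell, upright, z towards the stem. 90 mm high: foot 48 mm wide to 32 mm, taper to 50 mm, then a round stem 24 mm wide to 90 mm, to grip. Bottom-heavy. All look alike: lead-cored ones weigh 0.38-0.52 kg, hollow ones 0.06-0.09 kg; only weight tells. May be absent.
- bell_d_mid (a point): Centre (45 mm above the foot, on the axis) of an orange bell-shaped casting bell, upright, z towards the stem. 90 mm high: foot 48 mm wide to 32 mm, taper to 50 mm, then a round stem 24 mm wide to 90 mm, to grip. Bottom-heavy. All look alike: lead-cored ones weigh 0.38-0.52 kg, hollow ones 0.06-0.09 kg; only weight tells. May be absent.
- bell_e_mid (a point): Centre (45 mm above the foot, on the axis) of an orange bell-shaped casting bell, upright, z towards the stem. 90 mm high: foot 48 mm wide to 32 mm, taper to 50 mm, then a round stem 24 mm wide to 90 mm, to grip. Bottom-heavy. All look alike: lead-cored ones weigh 0.38-0.52 kg, hollow ones 0.06-0.09 kg; only weight tells. May be absent.
- bell_f_mid (a point): Centre (45 mm above the foot, on the axis) of an orange bell-shaped casting bell, upright, z towards the stem. 90 mm high: foot 48 mm wide to 32 mm, taper to 50 mm, then a round stem 24 mm wide to 90 mm, to grip. Bottom-heavy. All look alike: lead-cored ones weigh 0.38-0.52 kg, hollow ones 0.06-0.09 kg; only weight tells. May be absent.
- reel_mid (a point): Middle of a bystander, to be left alone: red aluminium reel, 60 mm across and 44 mm high.
- float_mid (a point): Middle of a bystander, to be left alone: green round float, 52 mm across, 60 mm high with a thin white tip of 25 mm more.
- jig_mid (a point): Middle of a bystander, to be left alone: flat steel jig lying down, 90 x 22 x 12 mm with a small hook.
- torch_mid (a point): Middle of a bystander, to be left alone: black torch lying down, 136 mm long, 40 mm high at its head.
- spool_mid (a point): Middle of a bystander, to be left alone: blue-rimmed reel spool, 64 mm across, 36 mm high.
Not all that is in view belongs to the job. Leave any yellow look-alike of the part that bears bell_a_mid alone.

How it is judged:
By the outcome, as a careful person would: the job done as asked, in the order asked, and still so for the second after the job is handed in, with the robot touching nothing.
Of bell_a, bell_b, bell_c, bell_d, bell_e, bell_f only 4 to 6 are there at a start; the rules pass over those that are not, and their reading is None.
At some moment in a run one of bell_a, bell_b, bell_c, bell_d, bell_e, bell_f, tray may be knocked a few centimetres aside while the robot is not near it.
It also fails if it takes over 210 s, if anything falls off the work surface, if the arm or the gripper's body presses on something with over 40 N, if the wrist force passes 120 N, or if a joint passes its speed limit or range.

### The arm

A 6-joint arm with a two-finger parallel gripper is mounted at the origin on the work surface. World frame = base frame: x ahead of the robot, y to its left, z up, the work surface at z = 0. Lengths are in m, angles in rad, forces in N, time in s.
With the tool pointing down it reaches from about 0.375 to 0.9 m from the base axis. Payload 3.1 kg.
Tool frame: the origin (TCP) lies at the very end of the fingers, on their centre line; the grasp point (between the pads) lies 19 mm behind it; z points along the fingers, y is the line along which they close (so a half turn about z gives the same grasp; the last joint's range is limited). The gripper opens to 87 mm and grips with 3 to 60 N. Pads are 19 mm wide; open, the fingers measure 117 mm over their backs; the gripper's body (75 mm by 190 mm) begins 51 mm behind the grasp point.
Start: joints at [-1.385, 0.527, 1.433, -0, 1.181, -0.178], TCP at [0.222, -0.584, 0.223] pointing down, gripper open.
Joint ranges: [-3.08, 3.08], [-0.75, 2.2], [0.22, 2.44], [-1.43, 4.57], [0, 2.65], [-2.85, 2.85]. Speed limits (rad/s): [2.79, 2.79, 3.14, 3.14, 3.14, 3.14].

### API

Orientations are given as a unit quaternion [x, y, z, w].
In Python, from rig import status, viewer, robot gives the robot as it stands.
- The arm moves only by the tool arm_command, never from a script. Its arguments are lists of equal length, an entry for each row: "delta_rot": the turn, a rotation vector about the tool's x, y, z in degrees, a list of three; "delta_pos": the shift along the tool's x, y, z in m, a list of three; "gripper": the closure, from -1 (fully open) to 1 (shut). In form: {"delta_rot": [[rx, ry, rz], ...], "delta_pos": [[dx, dy, dz], ...], "gripper": [gripper, ...]}. A call has 1 to 12 rows; each row is the pose to reach, as a shift and turn from the pose commanded when the call began, along the tool's axes at that moment; what a row does not reach only later rows make up. A row lasts 1/12 s, in which the tool goes at most 41.7 mm and 7.16 degrees, less where a joint would pass 70% of its speed; a pose out of reach is approached as far as the arm can. A call with a gripper value outside its range is refused whole. The fingers move at their own pace and stop on an object; "grip_force" is the grip in N (left out, the last holds). Time passes only in rows, so rows that repeat a pose let the fingers close. It gives the time, the measured TCP pose, the force, the opening and the grip force at its end, in the units of the state.
- status.get_obs(): the state, without advancing time (a new reading comes with each control period).
- viewer.camera(name): name is "side" or "top"; returns a dict with "pixels" (384x512x3 uint8, blue, green, red), "fx", "fy", "cx", "cy" (pixels), "k1" (the pictures are not rectified: a ray, as slopes to the right and down, at radius r is drawn at 1 + k1 r^2 times it, then the intrinsics apply), "pose" (4x4, takes a point from camera to world coordinates). Camera axes: x right, y down, z forward; pixel columns grow to the right and rows downward; lengths in m; the calibration is good to about 2 mm. A picture is of the moment at which its call begins. There is no depth.
- robot.hand_in(): hands the job in; it is judged then, once.
The state is a dict: "time": time; "q": joint angles; "joint_velocities": joint speeds; "joint_torque": joint torques, N m; "position": TCP position; "tool_rot": TCP orientation; "ft_force": force on the tool from outside, world axes, zero at the start; "moment": the same for the moment, N m; "grip_width": finger opening in m; "grip_force": force on a finger pad.
Only numpy, scipy, OpenCV 4.12 (cv2) and the standard library are available. Lean on these libraries where they do the work, as an engineer would, in place of code of your own. Each camera call takes 0.05 s, during which the arm holds its last target. There are 200 camera calls.

## Working session

There is one attempt and no reset: what is moved stays moved. The work goes in short steps, Python scripts to look and compute and a tool call to move; the robot and the scene stay as the last step left them, time stands still between calls to the robot, and variables do not carry over. Pictures are saved under pics/ and viewed, at most 14 in all, crops included, and the job is handed in when it is done.

Besides the shell and the picture viewer there is one more tool, called after "Call:" as a command line: name --argument value ..., lists and objects as JSON in quotes. arm_command: Moves the arm, as the interface text tells. Its arguments: {"type":"object","properties":{"delta_rot":{"type":"array","items":{"type":"array","items":{"type":"number"}}},"delta_pos":{"type":"array","items":{"type":"array","items":{"type":"number"}}},"gripper":{"type":"array","items":{"type":"number"}},"grip_force":{"type":"number"}},"required":["delta_rot","delta_pos","gripper"]}

```bash
ls; mkdir -p pics; python3 - <<'E'
from rig import status, viewer
import cv2
for n in("side","top"):
    c=viewer.camera(n); cv2.imwrite(f"pics/{n}0.png",c["pixels"]); print(n,c["fx"],c["fy"],c["cx"],c["cy"],c["k1"],c["pose"].round(3).tolist() if hasattr(c["pose"],'round') else c["pose"])
o=status.get_obs(); print(o)
E
```

```text
pics
side 457.0518996872451 457.0518996872451 259.18985628885736 189.4781926659436 -0.10261290085648116 [[-0.994, -0.088, 0.066, 0.48], [-0.11, 0.746, -0.657, 0.798], [0.008, -0.66, -0.751, 1.081], [0.0, 0.0, 0.0, 1.0]]
top 487.21690778866105 487.21690778866105 252.4228092521987 187.28734161975504 -0.1684038347922547 [[-0.027, -0.987, 0.159, 0.42], [-1.0, 0.024, -0.02, 0.004], [0.016, -0.159, -0.987, 1.229], [0.0, 0.0, 0.0, 1.0]]
{'time': 0.1, 'q': array([-1.38550685e+00,  5.28393971e-01,  1.43378053e+00, -3.62367640e-05,
        1.18137368e+00, -1.78502095e-01]), 'joint_velocities': array([-0.00103659, -0.00160697, -0.00260062,  0.00064624, -0.00175609,
        0.0011694 ]), 'joint_torque': array([ 2.58870250e-04, -4.40984523e+01, -1.77150589e+01,  6.34489604e-02,
        5.33501920e-02, -4.08811979e-05]), 'position': array([ 0.22228105, -0.58343307,  0.22165469]), 'tool_rot': array([ 9.83500806e-01,  1.80901103e-01, -2.00732161e-05, -9.77699606e-04]), 'ft_force': array([-0.19799206, -0.40144164, -0.10424601]), 'moment': array([ 0.08165054, -0.03492752, -0.05414284]), 'grip_force': 0.0, 'grip_width': 0.0867477752519354}
```

View pics/side0.png

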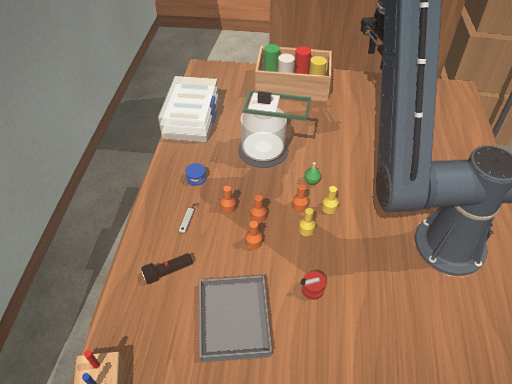

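View pics/top0.png

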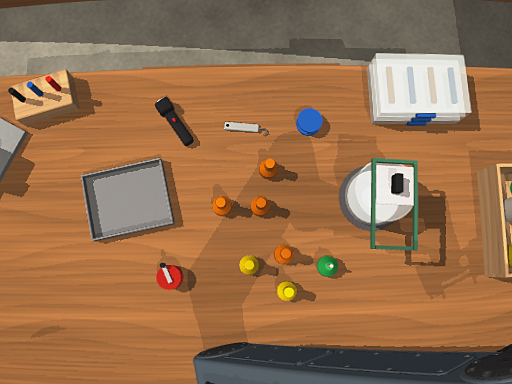

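```bash
cat > h.py <<'E'
import numpy as np, cv2
from rig import status, viewer
def ray(c,u,v):
    K=np.array([[c["fx"],0,c["cx"]],[0,c["fy"],c["cy"]],[0,0,1]])
    p=cv2.undistortPoints(np.array([[[u,v]]],float),K,np.array([c["k1"],0,0,0,0.]))[0,0]
    # drawn = s*(1+k1 r^2), r of the undistorted ray: the OpenCV model
    P=np.array(c["pose"]); return P[:3,3],P[:3,:3]@np.array([p[0],p[1],1])
def onplane(c,u,v,z):
    o,d=ray(c,u,v); return (o+d*(z-o[2])/d[2])
def tri(c1,p1,c2,p2):
    o1,d1=ray(c1,*p1);o2,d2=ray(c2,*p2)
    s=np.linalg.lstsq(np.stack([d1,-d2],1),o2-o1,rcond=None)[0]
    a=o1+s[0]*d1;b=o2+s[1]*d2
    return (a+b)/2,np.linalg.norm(a-b)
def project(c,X):
    P=np.linalg.inv(np.array(c["pose"])); p=P[:3,:3]@np.array(X)+P[:3,3]; s=p[:2]/p[2]; s=s*(1+c["k1"]*(s@s))
    return np.array([c["cx"]+c["fx"]*s[0],c["cy"]+c["fy"]*s[1]])
def blobs(c,lo,hi,amin=40):
    m=cv2.inRange(cv2.cvtColor(c["pixels"],cv2.COLOR_BGR2HSV),np.array(lo),np.array(hi))
    n,l,s,ce=cv2.connectedComponentsWithStats(m)
    return [(ce[i],s[i]) for i in range(1,n) if s[i,4]>=amin],m
OR=((3,190,90),(16,255,255))
E
python3 - <<'E'
from h import *
t=viewer.camera("top");s=viewer.camera("side")
bt,mt=blobs(t,*OR);bs,ms=blobs(s,*OR)
for n,b in(("t",bt),("s",bs)):
    for ce,st in b: print(n,ce.round(1),st)
# blob centroid assumed at height ~.045
for c,b in((t,bt),(s,bs)):
    for ce,st in b: print(onplane(c,*ce,.04).round(3))
for i,(ce,_) in enumerate(bt):
    for j,(cf,_) in enumerate(bs):
        X,e=tri(t,ce,s,cf)
        if e<.01 and 0<X[2]<.12: print(i,j,X.round(3),e.round(4))
a=cv2.resize(t["pixels"][140:290,190:440],None,fx=3,fy=3,interpolation=cv2.INTER_CUBIC)
cv2.imwrite("pics/t1.png",a)
E
```

```text
t [268.  168.3] [259 158  19  21 299]
t [221.4 205.4] [212 196  20  20 297]
t [259.7 205.6] [251 196  19  20 289]
t [283.3 253.8] [274 245  20  19 302]
[ 0.658 -0.06   0.04 ]
[0.568 0.057 0.04 ]
[ 0.565 -0.037  0.04 ]
[ 0.445 -0.091  0.04 ]
```

View pics/t1.png

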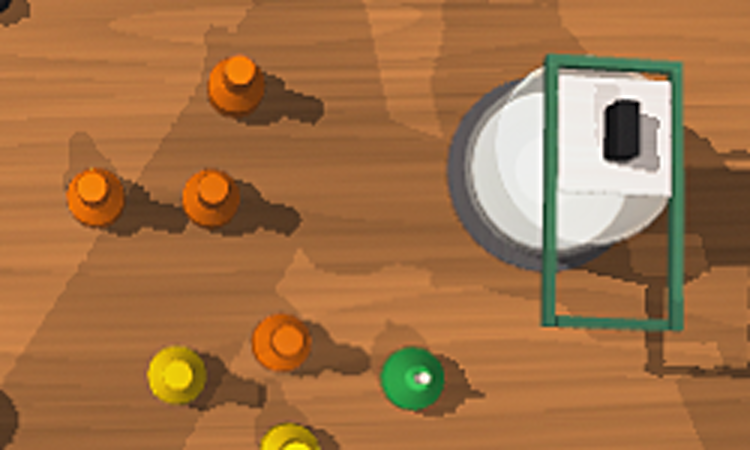

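```bash
cat >> h.py <<'E'
OR=((2,170,60),(16,255,255))
def bells(c):
    bt,m=blobs(c,*OR); out=[]
    v=c["pixels"].max(2)
    for ce,st in bt:
        x,y,w,h,a=st; sub=v[y:y+h,x:x+w]*(m[y:y+h,x:x+w]>0)
        hi=(sub>=0.93*np.percentile(sub[sub>0],97)).astype(np.uint8)
        n,l,s,cc=cv2.connectedComponentsWithStats(hi)
        k=1+np.argmax(s[1:,4]); out.append((cc[k]+[x,y],s[k],onplane(c,*(cc[k]+[x,y]),.09).round(4),onplane(c,*ce,.035).round(4)))
    return out
E
python3 - <<'E'
from h import *
t=viewer.camera("top");s=viewer.camera("side")
for n,c in(("t",t),("s",s)):
    print(n)
    for b in bells(c): print(b[0].round(1),b[1][2:],b[2],b[3])
f=lambda x,y:(190+(x-1)/3,140+(y-1)/3)
for p in((545,57),(682,65),(545,325),(682,328)): print("rail",onplane(t,*f(*p),.206).round(4))
for p in((607,100),(640,100),(604,160),(637,163)): print("knob",onplane(t,*f(*p),.238).round(4))
hs=cv2.cvtColor(t["pixels"],cv2.COLOR_BGR2HSV)
for nm,c in(("t",t),("s",s)):
    b,m=blobs(c,(60,80,30),(90,255,200),100)
    n,l,st,ce=cv2.connectedComponentsWithStats(m)
    for i in range(1,n):
        if st[i,4]>100:
            q=cv2.minAreaRect(np.argwhere(l==i)[:,::-1].astype(np.float32)); bx=cv2.boxPoints(q); print(nm,"green",st[i],[onplane(c,*p,.206).round(3).tolist() for p in bx])
    k=(c["pixels"].max(2)<45).astype(np.uint8); roi=(slice(165,205),slice(380,420)) if nm=="t" else (slice(85,112),slice(245,285))
    yy,xx=np.nonzero(k[roi]); print(nm,"knob blk",len(xx),xx.mean()+roi[1].start,yy.mean()+roi[0].start,xx.min()+roi[1].start,xx.max()+roi[1].start,yy.min()+roi[0].start,yy.max()+roi[0].start)
# tray: gray inner corners
g=cv2.cvtColor(t["pixels"],cv2.COLOR_BGR2HSV); m=((g[...,1]<50)&(g[...,2]>50)&(g[...,2]<170)).astype(np.uint8); m[:140]=0;m[260:]=0;m[:,:70]=0;m[:,190:]=0
yy,xx=np.nonzero(m); q=cv2.minAreaRect(np.stack([xx,yy],1).astype(np.float32)); print("tray",q,[onplane(t,*p,.032).round(3).tolist() for p in cv2.boxPoints(q)])
E
```

```text
t
[316.  108.3] [3 2 3] [ 0.7955 -0.1807  0.09  ] [ 0.7952 -0.1789  0.035 ]
[269.5 162.8] [ 9  9 64] [ 0.6611 -0.0617  0.09  ] [ 0.6582 -0.0608  0.035 ]
[218.6 202.9] [12 13 92] [0.5677 0.0615 0.09  ] [0.5679 0.0571 0.035 ]
[258.  202.9] [ 15  13 103] [ 0.5653 -0.0313  0.09  ] [ 0.5651 -0.0372  0.035 ]
[285.4 253. ] [10  9 68] [ 0.4461 -0.0918  0.09  ] [ 0.4457 -0.0914  0.035 ]
[175.8 278.5] [ 8 16 61] [0.3934 0.1641 0.09  ] [0.3864 0.1838 0.035 ]
s
[302.6  51.1] [ 6  7 15] [ 0.4764 -0.8199  0.09  ] [ 0.4751 -0.8323  0.035 ]
[300.3 201.5] [13  8 77] [ 0.4476 -0.037   0.09  ] [ 0.4472 -0.0907  0.035 ]
[225.5 202.9] [ 9  7 37] [ 0.6566 -0.0076  0.09  ] [ 0.6636 -0.0578  0.035 ]
[253. 239.] [13  8 73] [0.5653 0.1062 0.09  ] [0.57   0.0155 0.035 ]
[315.3 281. ] [ 20  19 215] [0.3973 0.2143 0.09  ] [0.3944 0.1931 0.035 ]
rail [ 0.6411 -0.2778  0.206 ]
rail [ 0.6333 -0.381   0.206 ]
rail [ 0.4477 -0.2655  0.206 ]
rail [ 0.4416 -0.3661  0.206 ]
knob [ 0.6024 -0.3117  0.238 ]
knob [ 0.6019 -0.3358  0.238 ]
knob [ 0.5599 -0.3063  0.238 ]
knob [ 0.5571 -0.3301  0.238 ]
t green [371 158  47  92 935] [[0.446, -0.265, 0.206], [0.643, -0.277, 0.206], [0.641, -0.382, 0.206], [0.442, -0.366, 0.206]]
t green [317 256  21  21 298] [[0.415, -0.14, 0.206], [0.443, -0.17, 0.206], [0.412, -0.198, 0.206], [0.385, -0.169, 0.206]]
t knob blk 200 397.05 183.16 392 402 174 193<stdin>:17: RuntimeWarning: Mean of empty slice.
  ret = ret.dtype.type(ret / rcount)
Traceback (most recent call last):
ValueError: zero-size array to reduction operation minimum which has no identity
```

Call:
arm_command --delta_rot '[[0,0,0],[0,0,0],[0,0,25],[0,0,25],[0,0,25],[0,0,25],[0,0,25],[0,0,25],[0,0,25],[0,0,25],[0,0,25],[0,0,25]]' --delta_pos '[[0,0,-0.04],[0,0,-0.08],[0.428,-0.118,-0.08],[0.428,-0.118,-0.08],[0.428,-0.118,-0.08],[0.428,-0.118,-0.08],[0.428,-0.118,-0.08],[0.428,-0.118,-0.08],[0.428,-0.118,-0.08],[0.428,-0.118,-0.08],[0.428,-0.118,-0.08],[0.428,-0.118,-0.08]]' --gripper '[0.08,0.08,0.08,0.08,0.08,0.08,0.08,0.08,0.08,0.08,0.08,0.08]' --grip_force 15

```text
time: 1.3
position: [0.5563, -0.3386, 0.3026]
tool_rot: [0.999, -0.036, -0.0, 0.0]
ft_force: [-0.4, -0.2, -0.0]
grip_width: 0.0401
grip_force: 0.0
```

```bash
cat >> h.py <<'E'
def to(x,y,z,yaw=None):
    "delta in tool axes from the measured pose to a world point; turn about tool z for wanted yaw (deg)"
    from scipy.spatial.transform import Rotation as R
    o=status.get_obs(); r=R.from_quat(o["tool_rot"]); X=r.as_matrix()[:,0]; y0=np.degrees(np.arctan2(X[1],X[0]))
    print("t",round(o["time"],2),"pos",o["position"].round(4),"yaw",y0.round(2),"F",o["ft_force"].round(2),"w",round(o["grip_width"],4),"q6",o["q"][5].round(2),"d",r.inv().apply(np.array([x,y,z])-o["position"]).round(4),"rz",None if yaw is None else round(y0-yaw,1))
E
python3 - <<'E'
from h import *
to(.580,-.321,.212,-4)
t=viewer.camera("top");s=viewer.camera("side")
cv2.imwrite("pics/s1.png",np.vstack([cv2.resize(s["pixels"][50:170,190:340],None,fx=2.5,fy=2.5),cv2.resize(t["pixels"][145:265,330:480],None,fx=2.5,fy=2.5)])[:600])
g=cv2.cvtColor(t["pixels"],cv2.COLOR_BGR2HSV); m=((g[...,1]<60)&(g[...,2]>50)&(g[...,2]<170)).astype(np.uint8); m[:140]=0;m[260:]=0;m[:,:70]=0;m[:,190:]=0
n,l,st,ce=cv2.connectedComponentsWithStats(m);k=1+np.argmax(st[1:,4])
yy,xx=np.nonzero(l==k); q=cv2.minAreaRect(np.stack([xx,yy],1).astype(np.float32)); print("tray",q,[onplane(t,*p,.032).round(3).tolist() for p in cv2.boxPoints(q)])
E
```

```text
t 1.3 pos [ 0.5563 -0.3386  0.3026] yaw -4.15 F [-0.42 -0.2  -0.03] w 0.0401 q6 0.93 d [ 0.0224 -0.0193  0.0906] rz -0.2
tray ((126.35533142089844, 199.33993530273438), (67.72122192382812, 84.34041595458984), 77.63751220703125) [[0.654, 0.422, 0.032], [0.695, 0.21, 0.032], [0.527, 0.173, 0.032], [0.486, 0.381, 0.032]]
```

View pics/s1.png

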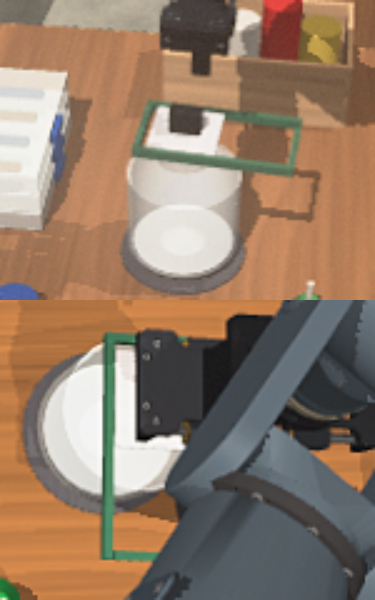

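Call:
arm_command --delta_rot '[[0,0,0],[0,0,0],[0,0,0]]' --delta_pos '[[0.022,-0.019,0.04],[0.022,-0.019,0.04],[0.022,-0.019,0.04]]' --gripper '[0.08,0.08,0.08]'

```text
time: 1.65
position: [0.5771, -0.3207, 0.2591]
tool_rot: [0.999, -0.035, -0.003, -0.002]
ft_force: [-0.4, -0.1, -0.7]
grip_width: 0.0398
grip_force: 0.0
```

```bash
python3 - <<'E'
from h import *
to(.580,-.321,.212,-4)
s=viewer.camera("side")
k=(s["pixels"].max(2)<60).astype(np.uint8)
for X in((.58,-.321,.221),(.58,-.321,.238),(.6,-.321,.238),(.56,-.321,.238)): print(project(s,X).round(1))
for v in range(78,108): print(v,''.join('#' if x else '.' for x in k[v,245:290]))
E
```

```text
t 1.65 pos [ 0.5771 -0.3207  0.2591] yaw -4.04 F [-0.41 -0.09 -0.74] w 0.0398 q6 0.97 d [0.0032 0.0003 0.0471] rz -0.0
[264.7  99. ]
[264.8  94.4]
[258.2  94. ]
[271.4  94.9]
78 .............................................
79 .............................................
80 ............................#................
81 ...........................##................
82 .............................................
83 .............................................
84 .............#...............................
85 ............................#................
86 .........................#..#................
87 .............................................
88 .............................................
89 ......................#......................
90 .............................................
91 .............................................
92 .............................................
93 .............................................
94 .............................................
95 .............................................
96 .............................................
97 .............................................
98 .............................................
99 .............................................
100 .............................................
101 .............................................
102 ..............#..............................
103 .......................##....................
104 .............................................
105 .............................................
106 .............................................
107 .............................................
```

Call:
arm_command --delta_rot '[[0,0,0],[0,0,0],[0,0,0],[0,0,0],[0,0,0],[0,0,0],[0,0,0]]' --delta_pos '[[0.003,0,0.03],[0.003,0,0.045],[0.003,0,0.045],[0.003,0,0.045],[0.003,0,0.045],[0.003,0,0.045],[0.003,0,0.045]]' --gripper '[0.08,0.08,0.08,0.8,0.8,0.8,0.8]' --grip_force 12

```text
time: 2.28
position: [0.5818, -0.3253, 0.2196]
tool_rot: [0.999, -0.036, 0.001, 0.003]
ft_force: [-2.0, -7.2, -0.0]
grip_width: 0.021
grip_force: 3.6
```

Call:
arm_command --delta_rot '[[0,0,0],[0,0,0],[0,0,0],[0,0,0],[0,0,0],[0,0,0],[0,0,0]]' --delta_pos '[[-0.012,0,0],[-0.025,0,0],[-0.038,0,0],[-0.051,0,0],[-0.064,0,0],[-0.072,0,0],[-0.072,0,0]]' --gripper '[0.8,0.8,0.8,0.8,0.8,0.8,0.8]'

```text
time: 2.87
position: [0.5089, -0.3213, 0.2197]
tool_rot: [0.999, -0.037, 0.001, 0.004]
ft_force: [-2.8, -6.1, 0.2]
grip_width: 0.018
grip_force: 12.0
```

Call:
arm_command --delta_rot '[[0,0,0],[0,0,0],[0,0,0],[0,0,0]]' --delta_pos '[[-0.004,0.004,0],[-0.007,0.004,0],[-0.01,0.004,0],[-0.01,0.004,0]]' --gripper '[0.8,0.8,0.8,0.8]'

```text
time: 3.2
position: [0.499, -0.3207, 0.2179]
tool_rot: [0.999, -0.036, 0.0, -0.0]
ft_force: [0.3, 1.5, 0.6]
grip_width: 0.0174
grip_force: 12.0
```

Call:
arm_command --delta_rot '[[0,0,0],[0,0,0],[0,0,0],[0,0,0]]' --delta_pos '[[-0.004,0,0],[-0.008,0,0],[-0.008,0,0],[-0.008,0,0]]' --gripper '[0.8,0.8,0.8,0.8]'

```text
time: 3.53
position: [0.4966, -0.3206, 0.219]
tool_rot: [0.999, -0.037, 0.006, 0.001]
ft_force: [11.9, 3.7, 1.3]
grip_width: 0.0181
grip_force: 12.0
```

Call:
arm_command --delta_rot '[[0,0,0],[0,0,0],[0,0,0],[0,0,0],[0,0,0],[0,0,0],[0,0,0],[0,0,0],[0,0,0],[0,0,0],[0,0,0],[0,0,0]]' --delta_pos '[[0.006,0,0],[0.006,0,0],[0.006,0,0],[0.006,0,-0.04],[0.006,0,-0.08],[-0.059,-0.225,-0.08],[-0.059,-0.225,-0.08],[-0.059,-0.225,-0.08],[-0.059,-0.225,-0.08],[-0.059,-0.225,-0.08],[-0.059,-0.225,-0.08],[-0.059,-0.225,-0.08]]' --gripper '[0.8,0.08,0.08,0.08,0.08,0.08,0.08,0.08,0.08,0.08,0.08,0.08]'

```text
time: 4.53
position: [0.4453, -0.0874, 0.2972]
tool_rot: [0.999, -0.034, -0.002, -0.001]
ft_force: [-0.5, -0.6, 0.3]
grip_width: 0.0401
grip_force: 0.0
```

```bash
python3 - <<'E'
from h import *
to(.446,-.0917,.15,-4)
t=viewer.camera("top");s=viewer.camera("side")
cv2.imwrite("pics/s2.png",np.hstack([cv2.resize(s["pixels"][80:180,220:320],None,fx=4,fy=4),cv2.resize(t["pixels"][150:250,340:440],None,fx=4,fy=4)]))
for b in bells(t): print(b[0].round(1),b[1][2:],b[2],b[3])
E
```

```text
t 4.53 pos [ 0.4453 -0.0874  0.2972] yaw -3.9 F [-0.53 -0.58  0.26] w 0.0401 q6 1.2 d [0.0016 0.0046 0.1472] rz 0.1
[316.  108.3] [3 2 3] [ 0.7955 -0.1807  0.09  ] [ 0.7954 -0.1782  0.035 ]
[269.6 162.9] [10  9 68] [ 0.6609 -0.0619  0.09  ] [ 0.6583 -0.0609  0.035 ]
[217.9 203.6] [ 12  15 106] [0.566  0.0631 0.09  ] [0.5679 0.0572 0.035 ]
[260.9 202.6] [10 10 55] [ 0.5658 -0.0383  0.09  ] [ 0.5649 -0.0372  0.035 ]
[386.5 244. ] [22  1 22] [ 0.459  -0.3334  0.09  ] [ 0.461 -0.365  0.035]
[176.  276.9] [ 8 18 58] [0.3971 0.1636 0.09  ] [0.3911 0.1813 0.035 ]
```

View pics/s2.png

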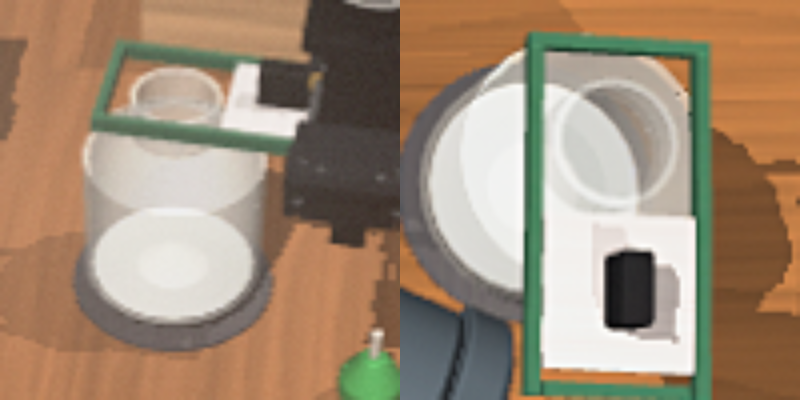

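```bash
python3 - <<'E'
from h import *
t=viewer.camera("top");s=viewer.camera("side")
for p in((617,142),(618,138)): print("mouth t",onplane(t,340+(p[0]-400)/4,150+p[1]/4,.198).round(4))
for p in((177,97),(177,93)): print("mouth s",onplane(s,220+p[0]/4,80+p[1]/4,.198).round(4))
print("knob t",onplane(t,340+(628-400)/4,150+288/4,.238).round(4))
for X in((.589,-.326,.198),(.582,-.326,.198)):
  for n,c in(("t",t),("s",s)):
    P=np.array([project(c,np.array(X)+[.036*np.cos(a),.036*np.sin(a),0]) for a in np.linspace(0,6.28,40)])
    P=(P-[340,150])*4+[400,0] if n=="t" else (P-[220,80])*4
    print(n,X,"bbox",P.min(0).round(),P.max(0).round())
E
```

```text
mouth t [ 0.5819 -0.3274  0.198 ]
mouth t [ 0.5841 -0.3281  0.198 ]
mouth s [ 0.5813 -0.3243  0.198 ]
mouth s [ 0.5818 -0.3293  0.198 ]
knob t [ 0.4986 -0.315   0.238 ]
t (0.589, -0.326, 0.198) bbox [550.  65.] [677. 194.]
s (0.589, -0.326, 0.198) bbox [121.  66.] [214. 124.]
t (0.582, -0.326, 0.198) bbox [551.  77.] [678. 207.]
s (0.582, -0.326, 0.198) bbox [130.  67.] [223. 125.]
```

Call:
arm_command --delta_rot '[[0,0,0],[0,0,0],[0,0,0],[0,0,0],[0,0,0],[0,0,0],[0,0,0],[0,0,0]]' --delta_pos '[[0.002,0.003,0.04],[0.002,0.003,0.08],[0.002,0.003,0.12],[0.002,0.003,0.16],[0.002,0.003,0.19],[0.002,0.003,0.22],[0.002,0.003,0.236],[0.002,0.003,0.236]]' --gripper '[0.08,0.08,0.08,0.08,0.08,0.08,0.08,0.08]'

```text
time: 5.4
position: [0.4489, -0.0959, 0.058]
tool_rot: [0.999, -0.037, -0.003, -0.001]
ft_force: [-1.1, 0.2, 0.1]
grip_width: 0.0403
grip_force: 0.0
```

Call:
arm_command --delta_rot '[[0,0,0],[0,0,0],[0,0,0],[0,0,0],[0,0,0],[0,0,0],[0,0,0],[0,0,0],[0,0,0],[0,0,0]]' --delta_pos '[[-0.003,-0.003,0],[-0.003,-0.003,0],[-0.003,-0.003,0],[-0.003,-0.003,0],[-0.003,-0.003,0],[-0.003,-0.003,-0.02],[-0.003,-0.003,-0.05],[-0.003,-0.003,-0.08],[-0.003,-0.003,-0.08],[-0.003,-0.003,-0.08]]' --gripper '[0.08,0.7,0.7,0.7,0.7,0.7,0.7,0.7,0.7,0.7]' --grip_force 20

```text
time: 6.23
position: [0.449, -0.0923, 0.1435]
tool_rot: [0.999, -0.036, 0.003, 0.001]
ft_force: [-0.6, -0.0, -0.7]
grip_width: 0.0238
grip_force: 20.0
```

```bash
python3 - <<'E'
from h import *
to(.582,-.3265,.30,-4)
E
```

```text
t 6.23 pos [ 0.449  -0.0923  0.1435] yaw -4.13 F [-0.55 -0.02 -0.7 ] w 0.0238 q6 1.2 d [ 0.1504  0.2244 -0.1552] rz -0.1
```

Call:
arm_command --delta_rot '[[0,0,0],[0,0,0],[0,0,0],[0,0,0],[0,0,0],[0,0,0],[0,0,0],[0,0,0],[0,0,0],[0,0,0],[0,0,0],[0,0,0]]' --delta_pos '[[0,0,-0.04],[0,0,-0.08],[0,0,-0.12],[0.01,0.015,-0.16],[0.15,0.224,-0.166],[0.15,0.224,-0.166],[0.15,0.224,-0.166],[0.15,0.224,-0.166],[0.15,0.224,-0.166],[0.15,0.224,-0.166],[0.15,0.224,-0.166],[0.15,0.224,-0.166]]' --gripper '[0.7,0.7,0.7,0.7,0.7,0.7,0.7,0.7,0.7,0.7,0.7,0.7]'

```text
time: 7.23
position: [0.5809, -0.328, 0.3042]
tool_rot: [0.999, -0.038, -0.002, -0.001]
ft_force: [-0.1, 1.0, -0.4]
grip_width: 0.0236
grip_force: 20.0
```

```bash
python3 - <<'E'
from h import *
to(.582,-.3265,.215,-4)
E
```

```text
t 7.23 pos [ 0.5809 -0.328   0.3042] yaw -4.3 F [-0.13  0.95 -0.4 ] w 0.0236 q6 0.96 d [ 0.0012 -0.0014  0.0892] rz -0.3
```

Call:
arm_command --delta_rot '[[0,0,0],[0,0,0],[0,0,0],[0,0,0],[0,0,0],[0,0,0]]' --delta_pos '[[0.001,-0.001,0.02],[0.001,-0.001,0.04],[0.001,-0.001,0.06],[0.001,-0.001,0.08],[0.001,-0.001,0.088],[0.001,-0.001,0.088]]' --gripper '[0.7,0.7,0.7,0.7,0.7,0.7]'

```text
time: 7.73
position: [0.5799, -0.3223, 0.2162]
tool_rot: [0.999, -0.036, -0.003, -0.002]
ft_force: [-0.0, 0.2, -0.6]
grip_width: 0.0234
grip_force: 20.0
```

Call:
arm_command --delta_rot '[[0,0,0],[0,0,0],[0,0,0],[0,0,0],[0,0,0],[0,0,0],[0,0,0],[0,0,0]]' --delta_pos '[[0,0,0],[0,0,0],[0,0,0],[0,0,0],[0,0,0],[0,0,-0.03],[0,0,-0.06],[0,0,-0.09]]' --gripper '[0.7,0.7,0.0,0.0,0.0,0.0,0.0,0.0]'

```text
time: 8.4
position: [0.5819, -0.325, 0.3106]
tool_rot: [0.999, -0.036, -0.0, -0.0]
ft_force: [0.4, 1.0, -0.4]
grip_width: 0.043
grip_force: 0.0
```

```bash
python3 - <<'E'
from h import *
to(.565,-.0375,.31,-4)
t=viewer.camera("top");s=viewer.camera("side")
cv2.imwrite("pics/s3.png",np.hstack([cv2.resize(s["pixels"][80:280,180:340],None,fx=2.5,fy=2.5),cv2.resize(t["pixels"][150:350,200:360],None,fx=2.5,fy=2.5)]))
for b in bells(t): print(b[0].round(1),b[1][2:],b[2],b[3])
E
```

```text
t 8.4 pos [ 0.5819 -0.325   0.3106] yaw -4.16 F [ 0.42  0.97 -0.44] w 0.043 q6 0.97 d [-0.0377 -0.2855  0.0008] rz -0.2
[266.  165.9] [ 15  18 134] [ 0.6538 -0.0532  0.09  ] [ 0.658  -0.0608  0.035 ]
[216.  205.1] [12 15 66] [0.5626 0.0675 0.09  ] [0.5664 0.057  0.035 ]
[253.3 206. ] [ 7 15 49] [ 0.5583 -0.0202  0.09  ] [ 0.5629 -0.0368  0.035 ]
[175.2 278.7] [13 18 73] [0.3929 0.1654 0.09  ] [0.3867 0.1837 0.035 ]
```

View pics/s3.png

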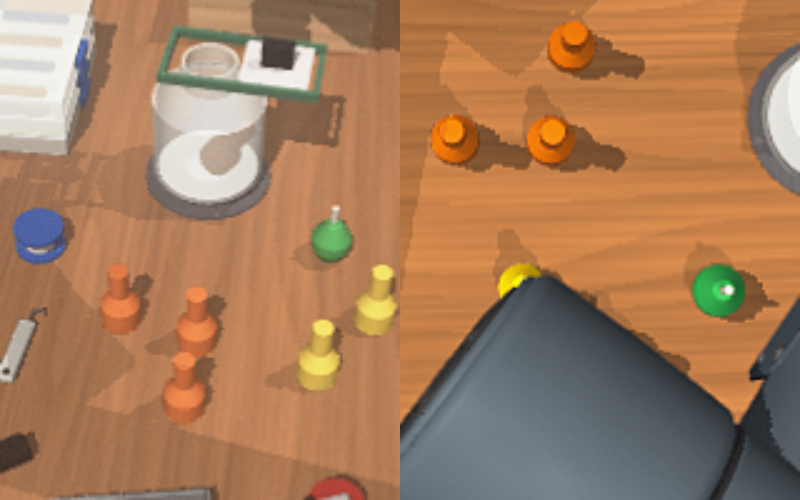

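Call:
arm_command --delta_rot '[[0,0,0],[0,0,0],[0,0,0],[0,0,0],[0,0,0],[0,0,0],[0,0,0],[0,0,0],[0,0,0],[0,0,0],[0,0,0],[0,0,0]]' --delta_pos '[[-0.038,-0.286,0],[-0.038,-0.286,0],[-0.038,-0.286,0],[-0.038,-0.286,0],[-0.038,-0.286,0],[-0.038,-0.286,0],[-0.038,-0.286,0.03],[-0.038,-0.286,0.07],[-0.038,-0.286,0.11],[-0.038,-0.286,0.15],[-0.038,-0.286,0.19],[-0.038,-0.286,0.19]]' --gripper '[0.08,0.08,0.08,0.08,0.08,0.08,0.08,0.08,0.08,0.08,0.08,0.08]'

```text
time: 9.5
position: [0.5586, -0.0354, 0.1115]
tool_rot: [0.999, -0.036, -0.009, -0.002]
ft_force: [-0.9, 0.2, -1.1]
grip_width: 0.04
grip_force: 0.0
```

```bash
python3 - <<'E'
from h import *
to(.565,-.0375,.058,-4)
E
```

```text
t 9.5 pos [ 0.5586 -0.0354  0.1115] yaw -4.14 F [-0.93  0.24 -1.09] w 0.04 q6 1.38 d [0.0075 0.0018 0.0534] rz -0.1
```

Call:
arm_command --delta_rot '[[0,0,0],[0,0,0],[0,0,0],[0,0,0],[0,0,0],[0,0,0],[0,0,0],[0,0,0],[0,0,0],[0,0,0],[0,0,0],[0,0,0]]' --delta_pos '[[0.004,0,0.02],[0.004,0,0.04],[0.004,0,0.053],[0.004,0,0.053],[0.004,0,0.053],[0.004,0,0.053],[0.004,0,0.053],[0.004,0,0.033],[0.004,0,0],[0.004,0,-0.04],[0.004,0,-0.04],[0.004,0,-0.04]]' --gripper '[0.08,0.08,0.08,0.7,0.7,0.7,0.7,0.7,0.7,0.7,0.7,0.7]'

```text
time: 10.5
position: [0.5712, -0.038, 0.1634]
tool_rot: [0.999, -0.036, 0.004, 0.001]
ft_force: [0.3, 0.2, -1.5]
grip_width: 0.0237
grip_force: 20.1
```

```bash
python3 - <<'E'
from h import *
to(.582,-.3265,.31,-4)
E
```

```text
t 10.5 pos [ 0.5712 -0.038   0.1634] yaw -4.15 F [ 0.31  0.16 -1.49] w 0.0237 q6 1.38 d [ 0.0328  0.2872 -0.1459] rz -0.1
```

Call:
arm_command --delta_rot '[[0,0,0],[0,0,0],[0,0,0],[0,0,0],[0,0,0],[0,0,0],[0,0,0],[0,0,0],[0,0,0],[0,0,0],[0,0,0],[0,0,0]]' --delta_pos '[[0,0,-0.04],[0,0,-0.08],[0,0,-0.12],[0.01,0.02,-0.146],[0.033,0.287,-0.146],[0.033,0.287,-0.146],[0.033,0.287,-0.146],[0.033,0.287,-0.146],[0.033,0.287,-0.146],[0.033,0.287,-0.146],[0.033,0.287,-0.146],[0.033,0.287,-0.146]]' --gripper '[0.7,0.7,0.7,0.7,0.7,0.7,0.7,0.7,0.7,0.7,0.7,0.7]'

```text
time: 11.5
position: [0.5798, -0.3309, 0.3035]
tool_rot: [0.999, -0.039, -0.001, 0.0]
ft_force: [0.5, -0.6, -0.2]
grip_width: 0.0233
grip_force: 20.1
```

Call:
arm_command --delta_rot '[[0,0,0],[0,0,0]]' --delta_pos '[[0,0,0],[0,0,0]]' --gripper '[0.7,0.7]'

```text
time: 11.67
position: [0.5805, -0.3243, 0.3045]
tool_rot: [0.999, -0.036, -0.001, -0.001]
ft_force: [-1.0, 0.4, -0.3]
grip_width: 0.0231
grip_force: 20.1
```

```bash
python3 - <<'E'
from h import *
to(.582,-.3265,.215,-4)
E
```

```text
t 11.67 pos [ 0.5805 -0.3243  0.3045] yaw -4.12 F [-0.95  0.43 -0.33] w 0.0231 q6 0.96 d [0.0018 0.0023 0.0895] rz -0.1
```

Call:
arm_command --delta_rot '[[0,0,0],[0,0,0],[0,0,0],[0,0,0],[0,0,0],[0,0,0],[0,0,0]]' --delta_pos '[[0.001,0,0.02],[0.001,0,0.04],[0.001,0,0.06],[0.001,0,0.08],[0.001,0,0.088],[0.001,0,0.088],[0.001,0,0.088]]' --gripper '[0.7,0.7,0.7,0.7,0.7,0.7,0.7]'

```text
time: 12.25
position: [0.5824, -0.3248, 0.2179]
tool_rot: [0.999, -0.035, -0.0, -0.0]
ft_force: [1.6, 0.2, -0.3]
grip_width: 0.0233
grip_force: 20.1
```

Call:
arm_command --delta_rot '[[0,0,0],[0,0,0],[0,0,0],[0,0,0],[0,0,0],[0,0,0],[0,0,0]]' --delta_pos '[[0,0,0],[0,0,0],[0,0,0],[0,0,0],[0,0,-0.03],[0,0,-0.06],[0,0,-0.095]]' --gripper '[0.0,0.0,0.0,0.0,0.0,0.0,0.0]'

```text
time: 12.83
position: [0.5812, -0.3257, 0.3124]
tool_rot: [0.999, -0.036, -0.001, -0.001]
ft_force: [0.8, -0.5, -0.4]
grip_width: 0.0434
grip_force: 0.0
```

```bash
python3 - <<'E'
from h import *
to(.660,-.061,.31,-4)
t=viewer.camera("top");s=viewer.camera("side")
cv2.imwrite("pics/s4.png",np.hstack([cv2.resize(s["pixels"][60:360,80:340],None,fx=1.5,fy=1.5),cv2.resize(t["pixels"][60:360,60:320],None,fx=1.5,fy=1.5)]))
for b in bells(t): print(b[0].round(1),b[1][2:],b[2],b[3])
E
```

```text
t 12.83 pos [ 0.5812 -0.3257  0.3124] yaw -4.17 F [ 0.82 -0.54 -0.41] w 0.0434 q6 0.97 d [ 0.0593 -0.2697  0.0028] rz -0.2
[266.1 165.9] [ 15  18 133] [ 0.6539 -0.0532  0.09  ] [ 0.658  -0.0608  0.035 ]
[384.1 187.4] [ 8  6 18] [ 0.5949 -0.3364  0.09  ] [ 0.5982 -0.3573  0.035 ]
[216.1 205.1] [12 15 67] [0.5627 0.0675 0.09  ] [0.5664 0.057  0.035 ]
[175.7 279.8] [10 15 60] [0.3905 0.1643 0.09  ] [0.3846 0.1848 0.035 ]
```

View pics/s4.png

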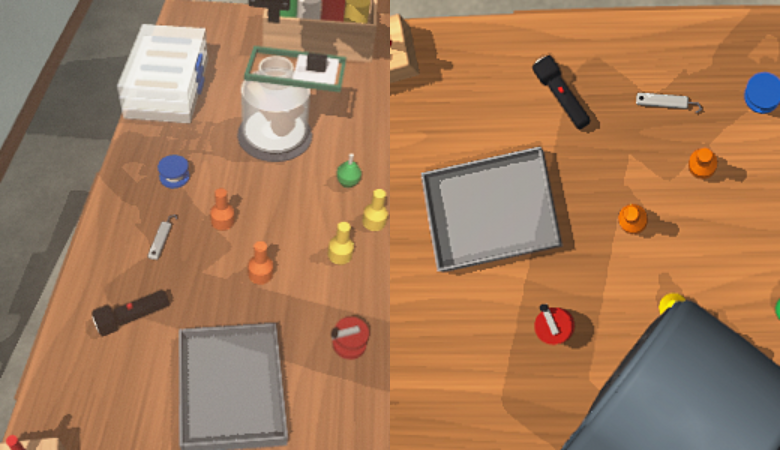

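Call:
arm_command --delta_rot '[[0,0,0],[0,0,0],[0,0,0],[0,0,0],[0,0,0],[0,0,0],[0,0,0],[0,0,0],[0,0,0],[0,0,0],[0,0,0],[0,0,0]]' --delta_pos '[[0.059,-0.27,0],[0.059,-0.27,0],[0.059,-0.27,0],[0.059,-0.27,0],[0.059,-0.27,0],[0.059,-0.27,0],[0.059,-0.27,0.03],[0.059,-0.27,0.07],[0.059,-0.27,0.11],[0.059,-0.27,0.15],[0.059,-0.27,0.19],[0.059,-0.27,0.19]]' --gripper '[0.08,0.08,0.08,0.08,0.08,0.08,0.08,0.08,0.08,0.08,0.08,0.08]'

```text
time: 13.93
position: [0.6537, -0.0594, 0.1133]
tool_rot: [0.999, -0.036, -0.009, -0.002]
ft_force: [-1.5, 0.5, -0.2]
grip_width: 0.0404
grip_force: 0.0
```

```bash
python3 - <<'E'
from h import *
to(.660,-.061,.058,-4)
E
```

```text
t 13.93 pos [ 0.6537 -0.0594  0.1133] yaw -4.15 F [-1.51  0.51 -0.19] w 0.0404 q6 1.38 d [0.0074 0.0013 0.0551] rz -0.2
```

Call:
arm_command --delta_rot '[[0,0,0],[0,0,0],[0,0,0],[0,0,0],[0,0,0],[0,0,0],[0,0,0],[0,0,0],[0,0,0],[0,0,0],[0,0,0],[0,0,0]]' --delta_pos '[[0.001,0,0.02],[0.001,0,0.04],[0.001,0,0.055],[0.001,0,0.055],[0.001,0,0.055],[0.001,0,0.055],[0.001,0,0.055],[0.001,0,0.033],[0.001,0,0],[0.001,0,-0.04],[0.001,0,-0.04],[0.001,0,-0.04]]' --gripper '[0.08,0.08,0.08,0.7,0.7,0.7,0.7,0.7,0.7,0.7,0.7,0.7]'

```text
time: 14.93
position: [0.6637, -0.0617, 0.1666]
tool_rot: [0.999, -0.036, 0.004, 0.001]
ft_force: [-0.2, -0.1, -3.5]
grip_width: 0.0235
grip_force: 20.0
```

Call:
arm_command --delta_rot '[[0,0,0],[0,0,0]]' --delta_pos '[[0,0,0],[0,0,0]]' --gripper '[0.7,0.7]'

```text
time: 15.1
position: [0.6595, -0.0606, 0.1606]
tool_rot: [0.999, -0.036, -0.002, -0.001]
ft_force: [-0.3, 0.1, -4.8]
grip_width: 0.0235
grip_force: 20.0
```

```bash
python3 - <<'E'
from h import *
to(.582,-.3265,.31,-4)
to(.62,.25,.15,-4)
E
```

```text
t 15.1 pos [ 0.6595 -0.0606  0.1606] yaw -4.16 F [-0.34  0.13 -4.75] w 0.0235 q6 1.38 d [-0.0587  0.2707 -0.1493] rz -0.2
t 15.1 pos [ 0.6595 -0.0606  0.1606] yaw -4.16 F [-0.34  0.13 -4.75] w 0.0235 q6 1.38 d [-0.0618 -0.3069  0.0112] rz -0.2
```

Call:
arm_command --delta_rot '[[0,0,0],[0,0,0],[0,0,0],[0,0,0],[0,0,0],[0,0,0],[0,0,0],[0,0,0],[0,0,0],[0,0,0],[0,0,0],[0,0,0]]' --delta_pos '[[-0.005,-0.02,-0.03],[-0.106,-0.395,-0.03],[-0.106,-0.395,-0.03],[-0.106,-0.395,-0.03],[-0.106,-0.395,-0.03],[-0.106,-0.395,-0.03],[-0.106,-0.395,-0.03],[-0.106,-0.395,-0.03],[-0.106,-0.395,-0.03],[-0.106,-0.395,-0.03],[-0.106,-0.395,-0.03],[-0.106,-0.395,-0.03]]' --gripper '[0.7,0.7,0.7,0.7,0.7,0.7,0.7,0.7,0.7,0.7,0.7,0.7]'

```text
time: 16.1
position: [0.5812, 0.3447, 0.1899]
tool_rot: [0.999, -0.033, -0.002, -0.0]
ft_force: [0.1, -1.2, -4.1]
grip_width: 0.0232
grip_force: 20.0
```

```bash
cat >> h.py <<'E'
def tray(c):
    g=cv2.cvtColor(c["pixels"],cv2.COLOR_BGR2HSV); m=((g[...,1]<60)&(g[...,2]>50)&(g[...,2]<170)).astype(np.uint8); m[:140]=0;m[260:]=0;m[:,:60]=0;m[:,200:]=0
    n,l,st,ce=cv2.connectedComponentsWithStats(m);k=1+np.argmax(st[1:,4])
    yy,xx=np.nonzero(l==k); q=cv2.minAreaRect(np.stack([xx,yy],1).astype(np.float32)); print("tray",[onplane(c,*p,.032).round(3).tolist() for p in cv2.boxPoints(q)])
E
python3 - <<'E'
from h import *
to(.582,.341,.064,-4)
t=viewer.camera("top");s=viewer.camera("side")
cv2.imwrite("pics/s5.png",np.hstack([cv2.resize(s["pixels"][180:380,120:340],None,fx=1.8,fy=1.8),cv2.resize(t["pixels"][120:320,60:280],None,fx=1.8,fy=1.8)]))
E
```

```text
t 16.1 pos [0.5812 0.3447 0.1899] yaw -3.84 F [ 0.06 -1.25 -4.08] w 0.0232 q6 2.01 d [0.0016 0.0037 0.1259] rz 0.2
```

View pics/s5.png

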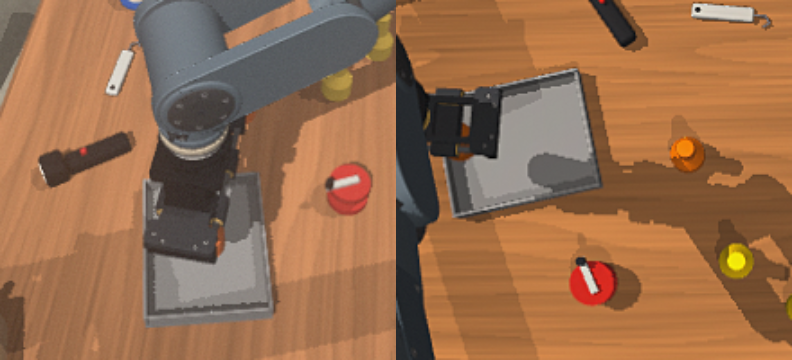

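Call:
arm_command --delta_rot '[[0,0,0],[0,0,0],[0,0,0],[0,0,0],[0,0,0],[0,0,0],[0,0,0],[0,0,0]]' --delta_pos '[[0.001,0,0.03],[0.001,0,0.06],[0.001,0,0.09],[0.001,0,0.108],[0.001,0,0.116],[0.001,0,0.12],[0.001,0,0.122],[0.001,0,0.122]]' --gripper '[0.7,0.7,0.7,0.7,0.7,0.7,0.7,0.7]'

```text
time: 16.87
position: [0.5858, 0.3378, 0.0743]
tool_rot: [0.999, -0.037, -0.0, 0.001]
ft_force: [-5.0, -3.8, 13.7]
grip_width: 0.0236
grip_force: 20.1
```

Call:
arm_command --delta_rot '[[0,0,0],[0,0,0],[0,0,0]]' --delta_pos '[[0,0,-0.004],[0,0,-0.004],[0,0,-0.004]]' --gripper '[0.7,0.7,0.7]'

```text
time: 17.12
position: [0.5863, 0.3395, 0.0748]
tool_rot: [0.999, -0.037, 0.001, -0.0]
ft_force: [-0.0, -0.1, -3.8]
grip_width: 0.0231
grip_force: 20.0
```

```bash
python3 - <<'E'
from h import *
to(.582,.341,.064,-4)
t=viewer.camera("top");s=viewer.camera("side")
cv2.imwrite("pics/s6.png",np.hstack([cv2.resize(s["pixels"][250:380,170:300],None,fx=3,fy=3),cv2.resize(t["pixels"][130:260,60:190],None,fx=3,fy=3)]))
E
```

```text
t 17.12 pos [0.5863 0.3395 0.0748] yaw -4.24 F [-0.05 -0.14 -3.78] w 0.0231 q6 2.01 d [-0.0044 -0.0011  0.0108] rz -0.2
```

View pics/s6.png

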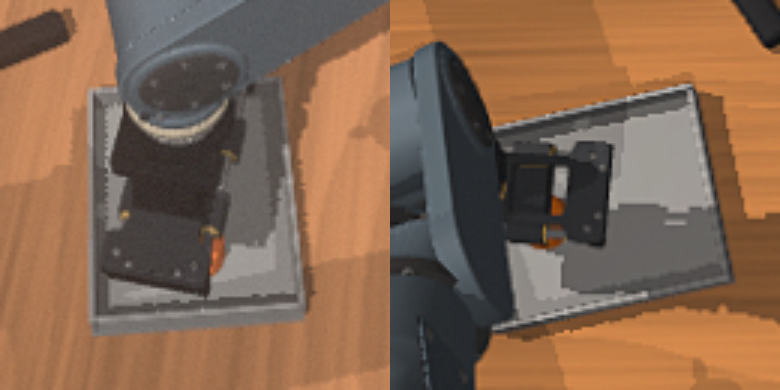

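Call:
arm_command --delta_rot '[[0,0,0],[0,0,0],[0,0,0],[0,0,0],[0,0,0],[0,0,0],[0,0,0],[0,0,0],[0,0,0],[0,0,0]]' --delta_pos '[[0,0,0.002],[0,0,0.002],[0,0,0.002],[0,0,0.002],[0,0,0.002],[0,0,0.002],[0,0,-0.03],[0,0,-0.07],[0,0,-0.11],[0,0,-0.12]]' --gripper '[0.7,0.7,0.08,0.08,0.08,0.08,0.08,0.08,0.08,0.08]'

```text
time: 18.05
position: [0.5893, 0.3422, 0.2018]
tool_rot: [0.999, -0.036, 0.006, -0.003]
ft_force: [1.0, 0.5, 1.4]
grip_width: 0.0401
grip_force: 0.0
```

```bash
python3 - <<'E'
from h import *
t=viewer.camera("top");s=viewer.camera("side")
for b in bells(t)+bells(s): print(b[0].round(1),b[1][2:],b[2],b[3])
to(.567,.0572,.19,-4)
E
```

```text
[316.  108.3] [3 2 3] [ 0.7955 -0.1807  0.09  ] [ 0.8034 -0.173   0.035 ]
[228.5 120. ] [4 1 4] [0.7699 0.0344 0.09  ] [ 0.7806 -0.0019  0.035 ]
[387.1 178. ] [10  9 28] [ 0.6178 -0.3457  0.09  ] [ 0.6118 -0.3582  0.035 ]
[219.4 202.1] [12  9 74] [0.5696 0.0595 0.09  ] [0.5678 0.0568 0.035 ]
[101.4 205.1] [ 6  8 22] [0.5687 0.3419 0.09  ] [0.5733 0.3367 0.035 ]
[393. 244.] [13  1 13] [ 0.4584 -0.3493  0.09  ] [ 0.4611 -0.3641  0.035 ]
[173.3 280.5] [18 18 79] [0.3887 0.1699 0.09  ] [0.3858 0.1846 0.035 ]
[301.   51.2] [11  8 33] [ 0.4827 -0.8184  0.09  ] [ 0.4768 -0.8387  0.035 ]
[315.2 281.2] [ 20  19 216] [0.3975 0.2148 0.09  ] [0.3948 0.1945 0.035 ]
[240.2 332.2] [ 7 10 25] [0.5635 0.3675 0.09  ] [0.5827 0.3469 0.035 ]
t 18.15 pos [0.5877 0.3415 0.1984] yaw -4.15 F [-0.11  0.15  0.15] w 0.0398 q6 2.01 d [-1.00e-04  2.85e-01  7.30e-03] rz -0.1
```

Call:
arm_command --delta_rot '[[0,0,0],[0,0,0],[0,0,0],[0,0,0],[0,0,0],[0,0,0],[0,0,0],[0,0,0],[0,0,0],[0,0,0],[0,0,0]]' --delta_pos '[[0,0.285,0],[0,0.285,0],[0,0.285,0],[0,0.285,0],[0,0.285,0],[0,0.285,0],[0,0.285,0],[0,0.285,0.03],[0,0.285,0.06],[0,0.285,0.085],[0,0.285,0.085]]' --gripper '[0.08,0.08,0.08,0.08,0.08,0.08,0.08,0.08,0.08,0.08,0.08]'

```text
time: 19.07
position: [0.559, 0.0561, 0.103]
tool_rot: [0.999, -0.037, -0.007, -0.0]
ft_force: [-0.9, 0.7, -0.1]
grip_width: 0.0402
grip_force: 0.0
```

```bash
python3 - <<'E'
from h import *
to(.568,.057,.060,-4)
t=viewer.camera("top");s=viewer.camera("side"); tray(t)
for b in bells(t)+bells(s): print(b[0].round(1),b[1][2:],b[2],b[3])
E
```

```text
t 19.07 pos [0.559  0.0561 0.103 ] yaw -4.22 F [-0.94  0.75 -0.12] w 0.0402 q6 1.55 d [ 0.0096 -0.0016  0.0429] rz -0.2
tray [[0.704, 0.416, 0.032], [0.695, 0.112, 0.032], [0.438, 0.115, 0.032], [0.443, 0.41, 0.032]]
[316.  108.3] [3 2 3] [ 0.7955 -0.1807  0.09  ] [ 0.8033 -0.1736  0.035 ]
[387.1 178.1] [10  8 27] [ 0.6174 -0.3455  0.09  ] [ 0.6118 -0.3582  0.035 ]
[101.9 206.8] [ 8  9 21] [0.5647 0.3406 0.09  ] [0.5798 0.3355 0.035 ]
[397.5 244. ] [14  1 14] [ 0.4579 -0.3604  0.09  ] [ 0.4611 -0.3658  0.035 ]
[301.   53.8] [4 3 6] [ 0.4818 -0.7991  0.09  ] [ 0.4768 -0.8308  0.035 ]
[248.6 237.8] [ 7  8 24] [0.5771 0.1036 0.09  ] [0.5703 0.07   0.035 ]
[315.3 280.5] [ 21  18 206] [0.3975 0.2128 0.09  ] [0.395  0.1942 0.035 ]
```

Call:
arm_command --delta_rot '[[0,0,0],[0,0,0],[0,0,0],[0,0,0],[0,0,0],[0,0,0],[0,0,0],[0,0,0],[0,0,0],[0,0,0],[0,0,0],[0,0,0]]' --delta_pos '[[0.004,0,0.02],[0.004,0,0.04],[0.004,0,0.045],[0.004,0,0.045],[0.004,0,0.045],[0.004,0,0.045],[0.004,0,0.045],[0.004,0,0.025],[0.004,0,-0.01],[0.004,0,-0.05],[0.004,0,-0.05],[0.004,0,-0.05]]' --gripper '[0.08,0.08,0.08,0.7,0.7,0.7,0.7,0.7,0.7,0.7,0.7,0.7]'

```text
time: 20.17
position: [0.5705, 0.0558, 0.1623]
tool_rot: [0.999, -0.036, 0.003, 0.0]
ft_force: [-0.1, 0.7, -4.4]
grip_width: 0.0233
grip_force: 20.0
```

Call:
arm_command --delta_rot '[[0,0,0],[0,0,0]]' --delta_pos '[[0,0,0],[0,0,0]]' --gripper '[0.7,0.7]'

```text
time: 20.33
position: [0.5667, 0.056, 0.1579]
tool_rot: [0.999, -0.036, -0.002, -0.0]
ft_force: [-0.1, 0.0, -3.5]
grip_width: 0.023
grip_force: 20.0
```

```bash
python3 - <<'E'
from h import *
to(.582,-.3265,.31,-4)
to(.599,.252,.15,-4)
E
```

```text
t 20.33 pos [0.5667 0.056  0.1579] yaw -4.16 F [-0.13  0.02 -3.55] w 0.023 q6 1.55 d [ 0.0423  0.3804 -0.1523] rz -0.2
t 20.33 pos [0.5667 0.056  0.1579] yaw -4.16 F [-0.13  0.02 -3.55] w 0.023 q6 1.55 d [ 0.018  -0.1978  0.0078] rz -0.2
```

Call:
arm_command --delta_rot '[[0,0,0],[0,0,0],[0,0,0],[0,0,0],[0,0,0],[0,0,0],[0,0,0],[0,0,0]]' --delta_pos '[[0.004,-0.03,-0.02],[0.018,-0.198,-0.02],[0.018,-0.198,-0.02],[0.018,-0.198,-0.02],[0.018,-0.198,-0.02],[0.018,-0.198,-0.02],[0.018,-0.198,-0.02],[0.018,-0.198,-0.02]]' --gripper '[0.7,0.7,0.7,0.7,0.7,0.7,0.7,0.7]'

```text
time: 21.0
position: [0.5993, 0.2518, 0.1771]
tool_rot: [0.999, -0.036, -0.002, 0.001]
ft_force: [0.3, -0.5, -4.4]
grip_width: 0.0232
grip_force: 19.9
```

```bash
python3 - <<'E'
from h import *
to(.599,.252,.074,-4)
t=viewer.camera("top");s=viewer.camera("side")
cv2.imwrite("pics/s7.png",np.hstack([cv2.resize(s["pixels"][250:380,170:300],None,fx=3,fy=3),cv2.resize(t["pixels"][130:260,60:190],None,fx=3,fy=3)]))
E
```

```text
t 21.0 pos [0.5993 0.2518 0.1771] yaw -4.07 F [ 0.35 -0.54 -4.36] w 0.0232 q6 1.87 d [ 0.0002 -0.0004  0.1031] rz -0.1
```

View pics/s7.png

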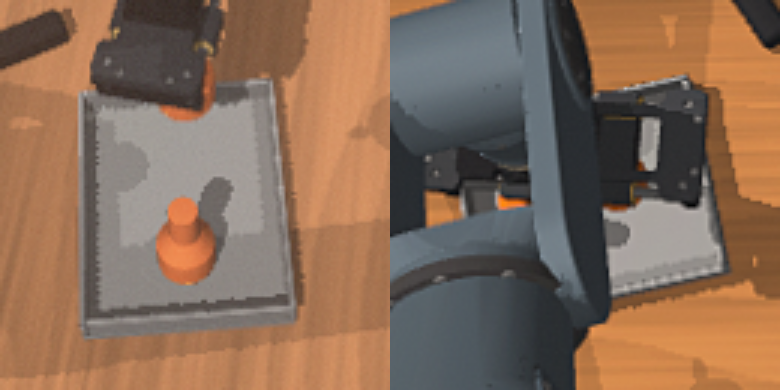

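```bash
python3 - <<'E'
from h import *
s=viewer.camera("side")
C=[onplane(s,170+x/3,250+y/3,.032)[:2] for x,y in((82,93),(270,80),(296,303),(84,322))]
print(np.round(C,3).tolist(),np.mean(C,0).round(3))
for b in bells(s): print(b[0].round(1),b[1][2:],b[2],b[3])
E
```

```text
[[0.699, 0.215], [0.538, 0.183], [0.495, 0.382], [0.658, 0.416]] [0.597 0.299]
[301.3  51.7] [ 8  6 16] [ 0.4813 -0.8151  0.09  ] [ 0.4763 -0.8315  0.035 ]
[315.2 281.1] [ 20  19 221] [0.3977 0.2146 0.09  ] [0.3951 0.1944 0.035 ]
[230.1 318.9] [10  7 30] [0.5912 0.3377 0.09  ] [0.5927 0.3451 0.035 ]
```

Call:
arm_command --delta_rot '[[0,0,0],[0,0,0],[0,0,0],[0,0,0],[0,0,0],[0,0,0]]' --delta_pos '[[0.005,-0.001,0.03],[0.005,-0.001,0.06],[0.005,-0.001,0.085],[0.005,-0.001,0.098],[0.005,-0.001,0.1],[0.005,-0.001,0.1]]' --gripper '[0.7,0.7,0.7,0.7,0.7,0.7]'

```text
time: 21.65
position: [0.606, 0.2517, 0.079]
tool_rot: [0.999, -0.037, -0.001, 0.0]
ft_force: [0.5, 0.1, -3.9]
grip_width: 0.0234
grip_force: 19.9
```

Call:
arm_command --delta_rot '[[0,0,0],[0,0,0],[0,0,0]]' --delta_pos '[[0,0,0.003],[0,0,0.003],[0,0,0.003]]' --gripper '[0.7,0.7,0.7]'

```text
time: 21.9
position: [0.6071, 0.2529, 0.0782]
tool_rot: [0.999, -0.036, 0.001, -0.0]
ft_force: [-0.2, 0.1, -3.8]
grip_width: 0.0234
grip_force: 20.0
```

Call:
arm_command --delta_rot '[[0,0,0],[0,0,0],[0,0,0],[0,0,0]]' --delta_pos '[[0,0,0.002],[0,0,0.004],[0,0,0.004],[0,0,0.004]]' --gripper '[0.7,0.7,0.7,0.7]'

```text
time: 22.23
position: [0.6059, 0.2527, 0.0726]
tool_rot: [0.999, -0.036, -0.0, 0.0]
ft_force: [-0.4, 0.4, -5.1]
grip_width: 0.0232
grip_force: 20.0
```

Call:
arm_command --delta_rot '[[0,0,0],[0,0,0],[0,0,0],[0,0,0]]' --delta_pos '[[0,0,0.002],[0,0,0.004],[0,0,0.004],[0,0,0.004]]' --gripper '[0.7,0.7,0.7,0.7]'

```text
time: 22.57
position: [0.6066, 0.2535, 0.0717]
tool_rot: [0.999, -0.036, 0.001, -0.001]
ft_force: [-4.0, 0.4, 10.2]
grip_width: 0.0233
grip_force: 20.0
```

Call:
arm_command --delta_rot '[[0,0,0],[0,0,0],[0,0,0],[0,0,0],[0,0,0],[0,0,0],[0,0,0],[0,0,0],[0,0,0],[0,0,0],[0,0,0],[0,0,0]]' --delta_pos '[[0,0,-0.003],[0,0,-0.003],[0,0,-0.003],[0,0,-0.003],[0,0,-0.003],[0,0,-0.003],[0,0,-0.035],[0,0,-0.07],[0,0,-0.11],[0,0,-0.15],[0,0,-0.19],[0,0,-0.235]]' --gripper '[0.7,0.7,0.08,0.08,0.08,0.08,0.08,0.08,0.08,0.08,0.08,0.08]'

```text
time: 23.57
position: [0.6056, 0.2525, 0.3019]
tool_rot: [0.999, -0.036, -0.0, 0.0]
ft_force: [1.0, -0.0, 0.4]
grip_width: 0.0401
grip_force: 0.0
```

```bash
python3 - <<'E'
from h import *
to(.498,-.3205,.31,-4)
E
```

```text
t 23.57 pos [0.6056 0.2525 0.3019] yaw -4.16 F [ 1.02 -0.01  0.39] w 0.0401 q6 1.87 d [-0.0657  0.5793 -0.008 ] rz -0.2
```

Call:
arm_command --delta_rot '[[0,0,0],[0,0,0],[0,0,0],[0,0,0],[0,0,0],[0,0,0],[0,0,0],[0,0,0],[0,0,0],[0,0,0],[0,0,0]]' --delta_pos '[[-0.04,0.39,-0.01],[-0.04,0.39,-0.01],[-0.04,0.39,-0.01],[-0.04,0.39,-0.01],[-0.04,0.39,-0.01],[-0.04,0.39,-0.01],[-0.04,0.39,-0.01],[-0.04,0.39,-0.01],[-0.04,0.39,-0.01],[-0.04,0.39,-0.01],[-0.04,0.39,-0.01]]' --gripper '[0.08,0.08,0.08,0.08,0.08,0.08,0.08,0.08,0.08,0.08,0.08]'

```text
time: 24.48
position: [0.5375, -0.1379, 0.3104]
tool_rot: [0.999, -0.039, 0.0, 0.001]
ft_force: [0.4, 0.7, -0.2]
grip_width: 0.0399
grip_force: 0.0
```

```bash
python3 - <<'E'
from h import *
to(.498,-.3205,.27,-4)
t=viewer.camera("top");s=viewer.camera("side")
cv2.imwrite("pics/s8.png",np.hstack([cv2.resize(s["pixels"][60:380,100:360],None,fx=1.5,fy=1.5),cv2.resize(t["pixels"][60:380,60:320],None,fx=1.5,fy=1.5)]))
for b in bells(s): print(b[0].round(1),b[1][2:],b[2],b[3])
E
```

```text
t 24.48 pos [ 0.5375 -0.1379  0.3104] yaw -4.48 F [ 0.39  0.66 -0.16] w 0.0399 q6 1.2 d [-0.0252  0.185   0.0408] rz -0.5
[300.5  70.2] [ 8  4 17] [ 0.4783 -0.6848  0.09  ] [ 0.4655 -0.8074  0.035 ]
[314.  272.8] [13  3 22] [0.4013 0.1913 0.09  ] [0.3948 0.195  0.035 ]
[228.1 300.3] [13  9 70] [0.6031 0.2907 0.09  ] [0.6103 0.2526 0.035 ]
[231.1 334.9] [14  9 60] [0.5831 0.3765 0.09  ] [0.5905 0.3455 0.035 ]
```

View pics/s8.png

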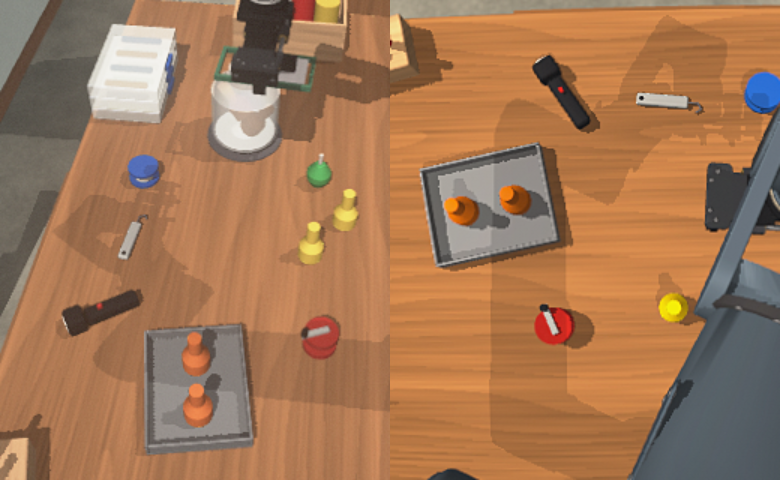

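Both heavy bells stand in the tray (side crop 195,355 and 197,405), and no orange bells remain on the shelf. Now I'll close the shutter.

Call:
arm_command --delta_rot '[[0,0,0],[0,0,0],[0,0,0],[0,0,0],[0,0,0],[0,0,0],[0,0,0],[0,0,0],[0,0,0]]' --delta_pos '[[-0.025,0.185,0],[-0.025,0.185,0],[-0.025,0.185,0],[-0.025,0.185,0],[-0.025,0.185,0],[-0.025,0.185,0.03],[-0.025,0.185,0.05],[-0.025,0.185,0.05],[-0.025,0.185,0.05]]' --gripper '[0.08,0.08,0.08,0.08,0.08,0.08,0.08,0.08,0.08]'

```text
time: 25.33
position: [0.4997, -0.3142, 0.2593]
tool_rot: [0.999, -0.035, -0.001, -0.001]
ft_force: [0.2, 0.9, 0.0]
grip_width: 0.0405
grip_force: 0.0
```

```bash
python3 - <<'E'
from h import *
to(.498,-.3205,.214,-4)
E
```

```text
t 25.33 pos [ 0.4997 -0.3142  0.2593] yaw -4.05 F [0.17 0.94 0.02] w 0.0405 q6 0.89 d [-0.0012  0.0066  0.0453] rz -0.0
```

Call:
arm_command --delta_rot '[[0,0,0],[0,0,0],[0,0,0],[0,0,0],[0,0,0],[0,0,0],[0,0,0],[0,0,0]]' --delta_pos '[[0,0.006,0.02],[0,0.006,0.041],[0,0.006,0.041],[0,0.006,0.041],[0,0.006,0.041],[0,0.006,0.041],[0,0.006,0.041],[0,0.006,0.041]]' --gripper '[0.08,0.08,0.08,0.08,0.8,0.8,0.8,0.8]' --grip_force 12

```text
time: 26.0
position: [0.4997, -0.3223, 0.2204]
tool_rot: [0.999, -0.036, 0.001, 0.001]
ft_force: [0.4, 0.9, 0.5]
grip_width: 0.0205
grip_force: 2.5
```

Call:
arm_command --delta_rot '[[0,0,0],[0,0,0],[0,0,0],[0,0,0],[0,0,0],[0,0,0],[0,0,0],[0,0,0]]' --delta_pos '[[0.012,0,0],[0.025,0,0],[0.038,0,0],[0.051,0,0],[0.064,0,0],[0.075,0,0],[0.08,0,0],[0.08,0,0]]' --gripper '[0.8,0.8,0.8,0.8,0.8,0.8,0.8,0.8]'

```text
time: 26.67
position: [0.5801, -0.3268, 0.2192]
tool_rot: [0.999, -0.036, 0.001, -0.001]
ft_force: [1.8, 4.0, 0.3]
grip_width: 0.0183
grip_force: 12.0
```

Call:
arm_command --delta_rot '[[0,0,0],[0,0,0],[0,0,0],[0,0,0]]' --delta_pos '[[0.004,0,0],[0.008,0,0],[0.012,0,0],[0.012,0,0]]' --gripper '[0.8,0.8,0.8,0.8]'

```text
time: 27.0
position: [0.5838, -0.327, 0.2172]
tool_rot: [0.999, -0.036, -0.009, -0.002]
ft_force: [-12.9, 3.7, 1.7]
grip_width: 0.0175
grip_force: 12.0
```

Call:
arm_command --delta_rot '[[0,0,0],[0,0,0],[0,0,0],[0,0,0],[0,0,0],[0,0,0],[0,0,0],[0,0,0],[0,0,0],[0,0,0],[0,0,0],[0,0,0]]' --delta_pos '[[-0.006,0,0],[-0.006,0,0],[-0.006,0,0],[-0.006,0,0],[-0.006,0,-0.04],[-0.006,0,-0.08],[-0.01,-0.3,-0.1],[-0.01,-0.3,-0.1],[-0.01,-0.3,-0.1],[-0.01,-0.3,-0.1],[-0.01,-0.3,-0.1],[-0.01,-0.3,-0.1]]' --gripper '[0.8,0.08,0.08,0.08,0.08,0.08,0.08,0.08,0.08,0.08,0.08,0.08]'

```text
time: 28.0
position: [0.6005, -0.0783, 0.3167]
tool_rot: [0.999, -0.037, 0.001, 0.001]
ft_force: [0.1, -0.3, 0.1]
grip_width: 0.0401
grip_force: 0.0
```

```bash
python3 - <<'E'
from h import *
t=viewer.camera("top");s=viewer.camera("side")
cv2.imwrite("pics/s9.png",np.hstack([cv2.resize(s["pixels"][60:380,100:360],None,fx=1.5,fy=1.5),cv2.resize(t["pixels"][130:290,330:460],None,fx=3,fy=3)]))
E
```

```text
(no output)
```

View pics/s9.png

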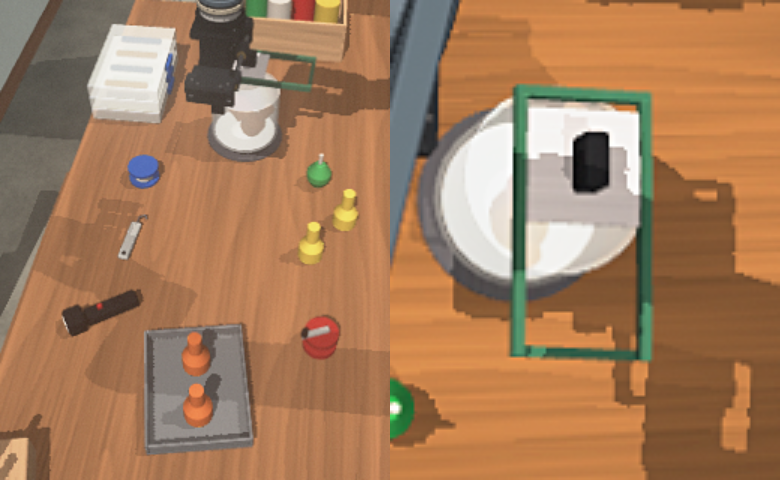

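```bash
python3 -c "
from rig import robot; print(robot.hand_in())"
```

```text
the job is handed in; nothing more can be done
None
```

The job is handed in: I found four orange bells, put the two light ones in the jar and the two heavy ones side by side in the grey tray, and slid the shutter shut to its stop; no verdict came back at hand-in.

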